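# Fetch the paperweight from its tilting rest and weigh down the print

## Robot

A 7-joint arm with a two-finger parallel gripper is mounted at the origin on the work surface. World frame = base frame: x ahead of the robot, y to its left, z up, the work surface at z = 0. Lengths are in m, angles in degrees, forces in N, time in s.
With the tool pointing down it reaches from about 0.425 to 0.875 m from the base axis. Payload 4.7 kg.
Tool frame: the origin (TCP) lies between the finger pads; the fingertips stand 19 mm ahead of it and the grasp point (between the pads) is the TCP; x points along the fingers, z is the direction in which the jaws open and shut, and the axes are right-handed (so a half turn about x gives the same grasp; the last joint's range is limited). The gripper opens to 87 mm and grips with 3 to 60 N. Pads are 19 mm wide; open, the fingers measure 117 mm over their backs; the gripper's body (75 mm by 190 mm) begins 51 mm behind the grasp point.
Start: joints at [73.574, 18.392, -4.016, 83.108, 1.295, 78.541, -3.26], TCP at [0.193, -0.621, 0.242] pointing down, gripper open.
Joint ranges: [-163.93, 163.93], [-17.29, 119.83], [-79.2, 71.16], [3.27, 140.29], [-89.18, 269.18], [5.43, 117.66], [-154.24, 154.24]. Speed limits (degrees/s): [147.25, 147.25, 180, 180, 180, 180, 180].

## Interface

Orientations are given as [roll, pitch, yaw] about the fixed x, y, z axes, in that order (R = Rz(yaw) Ry(pitch) Rx(roll)).
In Python, from cell import monitor, read_camera, camera_model, env, regions_of gives the robot as it stands. The module is installed in compiled form; this text tells all that it offers.
- The arm moves only by the tool step_arm, never from a script. Its argument "deltas" is a list of rows, each a list of 5 numbers: the gripper's target within -1 to 1 (fully open at 1, half-way at 0, shut at -1), then the shift along the tool's x, y, z in m, then the turn about the tool's x in degrees. A call has 1 to 12 rows; each row is the pose to reach, as a shift and turn from the pose commanded when the call began, along the tool's axes at that moment; what a row does not reach only later rows make up. A row lasts 1/8 s, in which the tool goes at most 62.5 mm and 10.7 degrees, less where a joint would pass 70% of its speed; a pose out of reach is approached as far as the arm can. A call with a gripper value outside its range is refused whole. The fingers move at their own pace and stop on an object; "newtons" is the grip in N (left out, the last holds). Time passes only in rows, so rows that repeat a pose let the fingers close. It gives the time, the measured TCP pose, the force and the opening at its end, in the units of the state.
- monitor.get_obs(): the state, without advancing time (a new reading comes with each control period).
- read_camera(name): name is "scene" or "side" or "wrist"; returns (picture, depth): 420x560x3 uint8, red, green, blue; 420x560 float32, m along the optical axis (not along the pixel's ray), 0 where there is no reading.
- camera_model(name): a dict with "fx", "fy", "cx", "cy" (pixels), "xyz" and "attitude" of the camera in the world. Camera axes: x right, y down, z forward; pixel columns grow to the right and rows downward; lengths in m; the calibration is good to about 2 mm. The wrist camera is an equidistant fisheye: a pixel r from the principal point sees the ray r / f radians off the axis. A picture is of the moment at which its call begins: read the wrist's pose just before it. camera_model takes no time and is no camera call; for the wrist camera it gives the pose at the moment of the call.
- env.sign_off(): hands the job in, once; it reports no verdict.
Trained networks look in the newest picture that a camera, given by its name, has taken for a name from the list of things; names that differ only in an ending like _2 or _b are one class to them, and where a whole thing is asked for, a point or a joint stands for the part that bears it (a point fixed in the world has none). Each returns a list of dicts, best first, with "p" (0 to 1); they miss things now and then, are a little off and sometimes report something else, mostly with a low value. They report only what shows in the picture. A call takes as long as a camera call. They do not tell look-alikes from the thing itself.
- regions_of(camera, thing): "pixels" (420x560 bool, what is visible of it) and "pixel" ([column, row] in pixels, amid what is visible of it).
The state is a dict: "time_s": time; "qpos": joint angles; "joint_velocities": joint speeds; "effort": joint torques, N m; "tool_pos": TCP position; "tool_rot": TCP orientation; "force": force on the tool from outside, world axes, zero at the start; "wrist_torque": the same for the moment, N m; "grip_width": finger opening in m.
Only numpy, scipy, OpenCV 4.12 (cv2) and the standard library are available. Lean on these libraries where they do the work, as an engineer would, in place of code of your own. Each camera call takes 0.05 s, during which the arm holds its last target. There are 200 camera calls.

## Task

Press the red tab of the tilting rest fully down so that the paperweight bar's other end tips up over the lip, then draw the bar out endwise from under the brass cover and lay it flat along the red band of the print, centred on it. Set it down rather than dropping it, let go, and leave the ink bottle, inkstone, brush and the pot on the little shelf where they are.

Things in the scene. Friction and masses are not known exactly. Their poses are not given: they have to be found in the camera images.
- rest: Fixed wooden rest, a narrow trough along its y, 36 mm wide inside, y=-138 to +74 mm; x away from robot at yaw 0, z up. Origin on the table under the pivot. Cheeks 8 mm thick, tops z=60 mm, flush with the bar's top: the bar cannot be gripped while down.
- lip (a point): Top middle of the lip closing the trough's -y end: rest y=-138 to -130 mm, top z=62 mm; it stops the level bar being drawn out.
- cover (a point): Top centre of the brass cover roofing the bar's +y end: 56 mm wide in x, rest y=+20 to +70 mm, underside z=66, top z=72 mm; the bar cannot be lifted straight out.
- shelf (a point): Middle of the lower outer edge of the small wooden shelf bridging the rest above the tab: rest x=-57 to +57, y=+40 to +102, underside z=180, top z=192 mm; posts at x=-50 and +50, y=40 to 54 mm. Only the tab's outer end sticks out beyond it: come in from the +y side with the tool leaning outwards, some 30 to 40 degrees.
- cradle (a joint): Steel cradle pivoting about the rest's x axis at rest y=0, z=38 mm. rad: 0 = level, grows as the tab goes down, stop at 0.40 (bar's -y end up 23 degrees). Stiff (0.3 N m, 3 to 5 N at the tab), stays where left. The bar lies on its plate (26 mm wide, y=-75 to +85 mm, top z=45 mm level), a low tail stop 1 mm behind the bar.
- tab (a point): Point on top of the red press tab near its outer end, moving with the cradle: rest x=0, y=+112, z=85 mm when level; y=+121, z=38 mm when fully pressed, the tab then sloping 23 degrees down to +y. Tab: rest x=-22 to +22, y=+77 to +123 mm, 5 mm thick.
- bar: Paperweight: dark hardwood bar with brass inlays, 30 mm wide (its x), 190 long (y), 15 thick (z), about 0.15 kg. Origin: centre of its underside. Starts level in the rest, origin at rest x=0, y=-30, z=45 mm. When tipped, its -y end overhangs the cradle clear above lip and cheeks, to be gripped across its width.
- pad: Grey felt pad with the print sheet on it, fixed flat on the table, 220 (x) by 270 (y) by 6 mm. Origin under its centre.
- band (a point): Centre of the red band printed along the sheet's head, on the pad's top face (6 mm above the table, 60 mm from the pad's centre along its x). The band is 220 mm long along the pad's y and 50 mm wide; axes as the pad's.
- inkstone: Loose dark stone slab, 105 x 150 mm, 28 mm high; origin under its centre. Leave alone.
- ink_bottle: Loose black bottle, 60 mm across, 150 mm high; origin under its centre. Leave alone.
- paste_pot: Loose white and blue lidded pot, 60 mm across, 50 mm high, standing on the rest's little shelf; origin under its centre. Leave alone.
- brush: Loose brush 200 mm long lying on the table on the robot's side of the rest. Leave alone.
There are look-alikes about, which are no part of the job. Leave any orange look-alike of the bar alone.

How it is judged (in metres and radians):
On the way, in this order (a step that is already met when the one before it is completed fails the run):
1. the tab is pressed down, cradle past 0.33 rad, bar still in the rest (value of joint cradle above 0.33 rad and y of bar in the frame of rest above -0.06 m), for 0.2 s.
2. the bar is drawn out endwise in line with the rest, its middle past y=-80 mm (y of bar in the frame of rest below -0.08 m and angle between the y axis of bar and the y axis of rest, either way round below 0.6 rad and x of bar in the frame of rest between -0.04 and 0.04 m), for 0.05 s.
At the end, for the whole second after the job is handed in: The bar lies still and flat on the print (underside within 4 mm of the sheet), centred on the red band within 15 mm across and 25 mm along it, parallel to it within 0.15 rad, and is released (x of bar in the frame of band between -0.015 and 0.015 m and y of bar in the frame of band between -0.025 and 0.025 m and z of bar in the frame of band below 0.004 m and angle between bar's own z axis and vertical below 0.06 rad and angle between the y axis of bar and the y axis of pad, either way round below 0.15 rad and linear speed of bar below 0.02 m/s); the robot touches nothing.
It fails at once if the inkstone is moved more than 20 mm (distance of inkstone from where it was at the start of the episode above 0.02 m).
It fails at once if the ink bottle is moved more than 20 mm (distance of ink_bottle from where it was at the start of the episode above 0.02 m).
It fails at once if the paste pot is moved more than 20 mm (distance of paste_pot from where it was at the start of the episode above 0.02 m).
It fails at once if the brush is moved more than 20 mm (distance of brush from where it was at the start of the episode above 0.02 m).
It fails at once if the bar is dropped (falls faster than 0.45 m/s, about 10 mm of fall, with no finger on it) (linear speed of bar above 0.45 m/s and contact force between the fingers and bar below 0.05 N).
It also fails if it takes over 59 s, if anything falls off the work surface, if the arm or the gripper's body presses on something with over 40 N, if the wrist force passes 120 N, or if a joint passes its speed limit or range.

## Working session

There is one attempt and no reset: what is moved stays moved. The work goes in short steps, Python scripts to look and compute and a tool call to move; the robot and the scene stay as the last step left them, time stands still between calls to the robot, and variables do not carry over. Pictures are saved under pics/ and viewed, about 8 in all and at most 12, crops included, and the job is handed in when it is done.

Besides the shell and the picture viewer there is one more tool, called after "Emit:" in YAML: its name, and indented under it one key for each argument. step_arm: Moves the arm, as the interface text tells. Its arguments: {"type":"object","properties":{"deltas":{"type":"array"},"newtons":{"type":"number"}},"required":["deltas"]}

```bash
mkdir -p pics; ls
python3 - <<'E'
from cell import monitor, read_camera, camera_model, env, regions_of
import cv2,numpy as np
o=monitor.get_obs(); print({k:np.round(v,4) for k,v in o.items()})
for n in("scene","side"):
    im,d=read_camera(n); cv2.imwrite(f"pics/{n}0.png",im[...,::-1]); np.savez(f"{n}0.npz",im=im,d=d)
    print(n,camera_model(n))
    for t in ["rest","bar","tab","pad","band","cover","lip","shelf","paste_pot","ink_bottle","inkstone","brush"]:
        try:
            print(t,[(np.round(r["pixel"]),round(r["p"],2),int(r["pixels"].sum())) for r in regions_of(n,t)])
        except Exception as e: print(t,e)
print(monitor.get_obs()["time_s"])
E
```

```text
pics
{'time_s': np.float64(0.0), 'qpos': array([73.5745, 18.4386, -4.0151, 83.1769,  1.297 , 78.5396, -3.2591]), 'joint_velocities': array([-0.0037, -0.0058,  0.0316, -0.0057, -0.018 ,  0.1199,  0.0219]), 'effort': array([ 5.00000e-04, -4.91294e+01, -4.03600e-01, -3.12533e+01,
       -6.40000e-02,  4.38000e-02,  2.00000e-04]), 'tool_pos': array([ 0.1924, -0.6203,  0.2404]), 'tool_rot': array([-175.897 ,   89.89  ,  111.3392]), 'force': array([ 0.5853, -0.1416, -0.1295]), 'wrist_torque': array([-0.019 , -0.0106,  0.0107]), 'grip_width': np.float64(0.0869)}
scene {'fx': 469.64052913177403, 'fy': 469.64052913177403, 'cx': 280.8102836095759, 'cy': 210.0653787390386, 'xyz': array([1.08484209, 0.37120736, 0.85518868]), 'attitude': array([-136.88994521,    0.98712025,  125.71103878])}
rest [(array([334., 251.]), 0.95, 4109)]
bar [(array([416., 223.]), 0.98, 966), (array([297., 233.]), 0.82, 699), (array([290., 350.]), 0.64, 1658)]
tab [(array([366., 253.]), 0.84, 467)]
pad [(array([214., 183.]), 0.87, 6010), (array([297., 235.]), 0.6, 708)]
band [(array([216., 186.]), 0.7, 6034)]
cover [(ar
[... 631 characters left out ...]
array([177., 278.]), 0.88, 948), (array([359., 322.]), 0.65, 1162), (array([273., 243.]), 0.58, 266)]
tab [(array([270., 273.]), 0.87, 314)]
pad [(array([326., 206.]), 0.81, 3159), (array([200., 222.]), 0.69, 1422)]
band [(array([325., 204.]), 0.78, 3169), (array([273., 255.]), 0.65, 2947)]
cover [(array([275., 258.]), 0.85, 2784)]
lip [(array([270., 260.]), 0.56, 2980)]
shelf [(array([274., 256.]), 0.71, 2864)]
paste_pot [(array([274., 209.]), 0.77, 783), (array([271., 259.]), 0.69, 2832)]
ink_bottle [(array([237., 178.]), 0.94, 708)]
inkstone [(array([199., 224.]), 0.72, 1462), (array([271., 258.]), 0.44, 2748), (array([347., 264.]), 0.41, 951)]
brush [(array([348., 264.]), 0.97, 923)]
1.3
```

View pics/scene0.png

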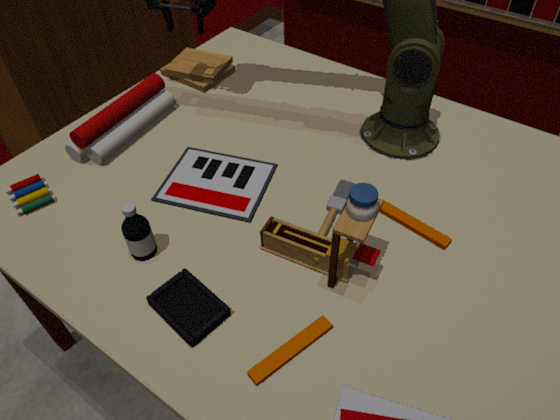

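View pics/side0.png

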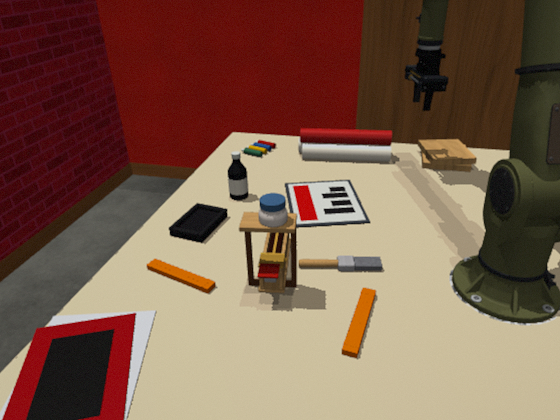

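The scene view shows the trough from its lip near (262,235) to the red tab at (368,255), with the shelf and pot above it. The print's red band is at (208,197), the bottle at (140,240), the inkstone at (188,305) and the brush at (340,205). The two orange bars are decoys. Next I measure positions.

```bash
cat > h.py <<'E'
import numpy as np,cv2
from scipy.spatial.transform import Rotation as Ro
from cell import monitor, read_camera, camera_model, env, regions_of
def cloud(n,d):
    m=camera_model(n); v,u=np.mgrid[:420,:560]
    P=np.stack([(u-m["cx"])/m["fx"]*d,(v-m["cy"])/m["fy"]*d,d],-1)
    return P@Ro.from_euler("xyz",m["attitude"],degrees=True).as_matrix().T+m["xyz"]
def rect(P): 
    (c,s,a)=cv2.minAreaRect((P[:,:2]*1000).astype(np.float32)); return np.round(c,1),np.round(s,1),round(a,2)
E
python3 - <<'E'
from h import *
for n in("scene","side"):
    z=np.load(n+"0.npz"); im=z["im"].astype(int); d=z["d"]; W=cloud(n,d); ok=d>0
    r,g,b=im[...,0],im[...,1],im[...,2]; red=(r>110)&(g<50)&(b<60)&ok
    box=(slice(140,225),slice(140,290)) if n=="scene" else (slice(170,230),slice(280,370))
    m=np.zeros_like(ok); m[box]=1
    B=red&m; P=W[B]; print(n,"band",P[:,2].mean(),rect(P),np.median(P,0), B.sum())
    D=m&ok&(W[...,2]<.03)&(W[...,2]>.002); 
    D=D&((r<90)|(r-g>80)|((abs(r-b)<25)&(r>130)));
    nl,lab,st,ce=cv2.connectedComponentsWithStats(D.astype(np.uint8)); k=1+st[1:,4].argmax(); print("pad",rect(W[lab==k]),(lab==k).sum())
    tb=np.zeros_like(ok); tb[(slice(235,275),slice(345,390)) if n=="scene" else (slice(255,285),slice(250,290))]=1
    T=red&tb; P=W[T]; P=P[P[:,2]>.07];print("tab",P.mean(0),P[:,2].min(),P[:,2].max(),rect(P))
    q=ok&(W[...,2]>.02)&(W[...,2]<.3); 
    rm=np.zeros_like(ok); rm[(slice(175,300),slice(250,395)) if n=="scene" else (slice(190,300),slice(230,305))]=1
    for lo,hi,nm in((.184,.198,"shelf"),(.054,.064,"cheeks"),(.068,.076,"cover")):
        P=W[rm&q&(W[...,2]>lo)&(W[...,2]<hi)]; print(nm,len(P),P.mean(0),rect(P))
        np.save(f"{n}_{nm}.npy",P)
    for t in["paste_pot","ink_bottle","inkstone","brush"]:
        R=regions_of(n,t); 
        if R:
            P=W[R[0]["pixels"]&ok];print(t,np.median(P,0),P[:,2].max(),rect(P[P[:,2]>.004]))
E
```

```text
scene band 0.006952683753825083 (array([ 516.2, -288.1]), array([ 51.5, 218.5]), 18.67) [ 0.51547967 -0.28424569  0.00701843] 1093
pad (array([ 461. , -305.9]), array([225.8, 270.9]), 18.88) 5404
tab [0.50391857 0.17360962 0.08532469] 0.08238633257043981 0.08912130659794282 (array([503.5, 173.3]), array([39.8,  8.4]), 8.02)
shelf 835 [0.54009718 0.1351479  0.1918216 ] (array([512.6, 127.7]), array([115.5,  62.3]), 8.39)
cheeks 1470 [0.53410715 0.01015102 0.05969986] (array([540.8,  33.4]), array([101.4, 223. ]), 15.08)
cover 360 [0.51850257 0.10894705 0.07227719] (array([530.3, 104. ]), array([85.6, 50.2]), 8.41)
paste_pot [0.51660847 0.13228141 0.23608062] 0.24559157506347906 (array([398.7,  83.8]), array([284.8,  58.4]), 22.72)
ink_bottle [ 0.74086206 -0.27457882  0.08293088] 0.15336010649776932 (array([ 732.1, -330.5]), array([143.3,  58.6]), 88.13)
inkstone [ 0.78725889 -0.09467226  0.01714985] 0.032449768699782 (array([784.9, -98.5]), array([152.6, 106.1]), 82.35)
brush [0.3619696 0.0028682 0.0184322] 0.19487785393916435 (array([407.1,  23.4]), array([278.9,  57.3]), 22.37)
side
[... 392 characters left out ...]
ray([113.8,  66.4]), 8.26)
cheeks 445 [0.52271978 0.03136064 0.05898186] (array([506.3,  51.2]), array([150.9, 109.3]), 84.79)
cover 316 [0.51210715 0.10066275 0.0711611 ] (array([512.4, 101.6]), array([110.3,  51.6]), 7.0)
paste_pot [0.49309301 0.1469915  0.22553928] 0.24306587175057998 (array([495.4, 133.6]), array([54.7, 49.5]), 5.66)
ink_bottle [ 0.71948104 -0.26945173  0.07129466] 0.15055858102942055 (array([ 721.5, -276.3]), array([56.4, 40. ]), 18.49)
inkstone [ 0.77784679 -0.08865271  0.01630222] 0.031177402277281274 (array([779.7, -97.9]), array([154.6, 106.1]), 81.21)
brush [0.34853977 0.00996688 0.01574021] 0.022575205162126966 (array([369.4,   4.6]), array([198.3,  44.8]), 12.03)
```

Run:
```python
from h import *
a=np.radians(8.4);
for n in("scene","side"):
    z=np.load(n+"0.npz"); W=cloud(n,z["d"]); 
    O=np.array([.5224,.0578,0]); R=Ro.from_euler("z",8.4,degrees=True).as_matrix()
    for nm in("shelf","cheeks","cover"):
        P=(np.load(f"{n}_{nm}.npy")-O)@R*1000
        print(n,nm,np.percentile(P,[1,5,50,95,99],axis=0)[:,:2].round(0).tolist())
    # heights along start path
    m=(z["d"]>0)&(W[...,0]>-.2)&(W[...,0]<.4)&(W[...,1]<-.5)&(W[...,1]>-1.1)&(W[...,2]>.02); P=W[m]
    for y in np.arange(-1.1,-.5,.1):
        q=P[(P[:,1]>y)&(P[:,1]<y+.1)]; 
        if len(q): print(round(y,1),len(q),np.percentile(q[:,2],[50,90,99]).round(3),q[:,0].min().round(2),q[:,0].max().round(2))
o=monitor.get_obs(); T=Ro.from_euler("xyz",o["tool_rot"],degrees=True).as_matrix(); print(T.round(3),o["tool_pos"])
d=np.array([.146,-.989,0])
for g in(np.array([.132,-.885,.24]),np.array([.155,-1.05,.24])): print((T.T@(g-o["tool_pos"])).round(3))
```

```text
scene shelf [[-54.0, 40.0], [-35.0, 43.0], [33.0, 76.0], [57.0, 101.0], [58.0, 101.0]]
scene cheeks [[-25.0, -137.0], [-22.0, -131.0], [5.0, -51.0], [27.0, 54.0], [55.0, 73.0]]
scene cover [[-27.0, 20.0], [-25.0, 23.0], [2.0, 53.0], [47.0, 68.0], [56.0, 69.0]]
-0.9 42 [0.043 0.046 0.048] 0.03 0.17
-0.8 770 [0.044 0.047 0.05 ] 0.0 0.32
-0.7 2672 [0.051 0.285 0.318] -0.01 0.4
-0.6 505 [0.306 0.328 0.336] 0.13 0.22
side shelf [[-60.0, 42.0], [-57.0, 48.0], [8.0, 91.0], [49.0, 103.0], [52.0, 104.0]]
side cheeks [[-56.0, -81.0], [-29.0, -77.0], [-4.0, -31.0], [23.0, 55.0], [50.0, 72.0]]
side cover [[-56.0, 21.0], [-35.0, 24.0], [-4.0, 45.0], [29.0, 63.0], [50.0, 70.0]]
-0.9 14 [0.041 0.044 0.045] -0.0 0.08
-0.8 466 [0.042 0.044 0.333] 0.0 0.28
-0.7 2403 [0.055 0.407 0.528] -0.02 0.4
-0.6 2158 [0.397 0.516 0.542] 0.12 0.22
[[ 0.     0.955  0.296]
 [-0.     0.296 -0.955]
 [-1.    -0.     0.   ]] [ 0.19258116 -0.62085335  0.24159539]
[ 0.002 -0.136  0.234]
[ 0.002 -0.163  0.399]
```

Emit:
step_arm:
  deltas:
    - [1,0,-0.035,0.058,0]
    - [1,0,-0.07,0.116,0]
    - [1,0,-0.105,0.174,0]
    - [1,0,-0.136,0.234,0]
    - [1,0,-0.145,0.29,0]
    - [1,0,-0.155,0.34,0]
    - [1,0,-0.163,0.4,0]
    - [1,0,-0.163,0.4,0]

```text
time_s: 2.7
tool_pos: [0.1386, -0.9396, 0.2062]
tool_rot: [-7.9, 87.1, -80.7]
force: [-0.6, 0.7, 2.4]
grip_width: 0.087
```

```bash
cat >> h.py <<'E'
def st():
    o=monitor.get_obs(); T=Ro.from_euler("xyz",o["tool_rot"],degrees=True).as_matrix()
    print(round(o["time_s"],2),"pos",o["tool_pos"].round(4),"q",o["qpos"].round(1),"F",o["force"].round(1),"w",o["grip_width"].round(4)); print(T.round(3)); return o,T
E
python3 -c "from h import *; st()"
```

```text
Traceback (most recent call last):
  File "h.py", line 12, in st
    print(round(o["time_s"],2),"pos",o["tool_pos"].round(4),"q",o["qpos"].round(1),"F",o["force"].round(1),"w",o["grip_width"].round(4)); print(T.round(3)); return o,T
                                                                                                               ^^^^^^^^^^^^^^^^^^^^^
AttributeError: 'float' object has no attribute 'round'
```

Emit:
step_arm:
  deltas:
    - [1,0,0,-0.04,0]
    - [1,0,0,-0.08,0]
    - [1,0,0,-0.08,0]

```text
time_s: 3.08
tool_pos: [0.1155, -0.8625, 0.2076]
tool_rot: [-9.2, 86.7, -81.9]
force: [0.1, -0.2, 0.5]
grip_width: 0.0868
```

```bash
python3 -c "from h import *; st()"
```

```text
Traceback (most recent call last):
  File "h.py", line 12, in st
    print(round(o["time_s"],2),"pos",o["tool_pos"].round(4),"q",o["qpos"].round(1),"F",o["force"].round(1),"w",o["grip_width"].round(4)); print(T.round(3)); return o,T
                                                                                                               ^^^^^^^^^^^^^^^^^^^^^
AttributeError: 'float' object has no attribute 'round'
```

```bash
sed -i 's/o\["grip_width"\].round(4)/o["grip_width"]/' h.py; python3 -c "from h import *; st()"
```

```text
3.08 pos [ 0.1155 -0.8625  0.2076] q [ 63.6  50.6  41.6  47.1 -31.5  87.3  20. ] F [ 0.1 -0.2  0.5] w 0.08675062595694695
[[ 0.008  0.955  0.297]
 [-0.057  0.297 -0.953]
 [-0.998 -0.009  0.057]]
```

Emit:
step_arm:
  deltas:
    - [1,0,0,0.06,0]
    - [1,0,0,0.12,0]
    - [1,0,0,0.18,0]
    - [1,0,0,0.3,0]
    - [1,0,0,0.5,0]
    - [1,0,0,0.7,0]

```text
time_s: 3.82
tool_pos: [0.1716, -0.9682, 0.1712]
tool_rot: [-8.3, 83.5, -81.0]
force: [0.2, 0.6, 0.0]
grip_width: 0.087
```

```bash
python3 -c "from h import *; st()"
```

```text
3.83 pos [ 0.1716 -0.9682  0.1712] q [ 77.1  73.8  62.2   3.3 -61.3  98.1   7.3] F [0.2 0.6 0. ] w 0.08697690638859695
[[ 0.018  0.955  0.296]
 [-0.112  0.296 -0.949]
 [-0.994 -0.016  0.113]]
```

Emit:
step_arm:
  deltas:
    - [1,0,0,0.06,0]
    - [1,0,0,0.4,0]
    - [1,0,0,0.7,0]

```text
time_s: 4.2
tool_pos: [0.1952, -0.9903, 0.153]
tool_rot: [-7.4, 80.1, -80.1]
force: [-0.6, 0.9, -0.1]
grip_width: 0.0866
```

```bash
python3 -c "from h import *; st()"
```

```text
4.2 pos [ 0.1952 -0.9903  0.153 ] q [ 75.9  75.2  67.    3.3 -66.   93.6   6.3] F [-0.6  0.9 -0.1] w 0.08657348654809022
[[ 0.03   0.955  0.294]
 [-0.169  0.295 -0.94 ]
 [-0.985 -0.022  0.17 ]]
```

Emit:
step_arm:
  deltas:
    - [1,0,-0.01,0.2,0]
    - [1,0,-0.03,0.7,0]

```text
time_s: 4.45
tool_pos: [0.2057, -1.0101, 0.1492]
tool_rot: [-7.0, 76.8, -79.7]
force: [-0.0, 0.1, 0.3]
grip_width: 0.0867
```

Emit:
step_arm:
  deltas:
    - [1,0,-0.01,0.2,0]
    - [1,0,-0.03,0.7,0]

```text
time_s: 4.7
tool_pos: [0.2153, -1.0281, 0.1523]
tool_rot: [-6.6, 73.6, -79.4]
force: [1.6, 0.0, -0.5]
grip_width: 0.0868
```

Emit:
step_arm:
  deltas:
    - [1,0,-0.01,0.2,0]
    - [1,0,-0.03,0.7,0]

```text
time_s: 4.95
tool_pos: [0.2242, -1.0445, 0.1618]
tool_rot: [-6.4, 70.4, -79.1]
force: [0.4, 0.9, 0.8]
grip_width: 0.087
```

```bash
python3 -c "from h import *; st()"
```

```text
4.95 pos [ 0.2242 -1.0445  0.1618] q [ 74.9  75.7  69.3   3.3 -68.2  83.5   5.4] F [0.4 0.9 0.8] w 0.08701944017342304
[[ 0.063  0.956  0.286]
 [-0.33   0.291 -0.898]
 [-0.942 -0.037  0.334]]
```

Emit:
step_arm:
  deltas:
    - [1,0,-0.01,0.2,0]
    - [1,0,-0.03,0.7,0]

```text
time_s: 5.2
tool_pos: [0.2323, -1.0593, 0.177]
tool_rot: [-6.2, 67.2, -78.9]
force: [-0.6, -0.3, 0.7]
grip_width: 0.0868
```

```bash
cat >> h.py <<'E'
def go(*pts,rows=False):
    o,T=st()
    for p in pts: print(p,"->",(T.T@(np.array(p)-o["tool_pos"])).round(4))
O=np.array([.5224,.0578,0]); RR=Ro.from_euler("z",8.4,degrees=True).as_matrix()
def rest(x,y,z): return (O+RR@np.array([x,y,z])/1000).round(4)
E
python3 -c "
from h import *
go([.45,-.6,.4],[.53,-.1,.42],[.46,.3,.42])"
```

```text
5.2 pos [ 0.2323 -1.0593  0.177 ] q [ 74.6  75.2  69.5   3.3 -68.3  80.8   5.1] F [-0.6 -0.3  0.7] w 0.08675686308747192
[[ 0.075  0.956  0.282]
 [-0.381  0.289 -0.878]
 [-0.922 -0.042  0.386]]
[0.45, -0.6, 0.4] -> [-0.3641  0.3316 -0.256 ]
[0.53, -0.1, 0.42] -> [-0.5669  0.5518 -0.6649]
[0.46, 0.3, 0.42] -> [-0.7244  0.6004 -1.036 ]
```

Emit:
step_arm:
  deltas:
    - [1,-0.04,0.035,-0.028,0]
    - [1,-0.08,0.072,-0.056,0]
    - [1,-0.12,0.11,-0.085,0]
    - [1,-0.162,0.147,-0.114,0]
    - [1,-0.202,0.184,-0.142,0]
    - [1,-0.243,0.221,-0.17,0]
    - [1,-0.283,0.258,-0.2,0]
    - [1,-0.324,0.295,-0.228,-8]
    - [1,-0.364,0.332,-0.256,-16]

```text
time_s: 6.32
tool_pos: [0.4356, -0.6296, 0.3842]
tool_rot: [-22.3, 67.3, -78.7]
force: [0.9, -0.3, 0.0]
grip_width: 0.0869
```

```bash
python3 -c "
from h import *
go([.53,-.1,.42],[.46,.3,.42])"
```

```text
6.33 pos [ 0.4356 -0.6296  0.3842] q [  1.5  28.3  70.5  74.7 -22.1  72.3  10.4] F [ 0.9 -0.3  0. ] w 0.08694449129952929
[[ 0.076  0.839  0.539]
 [-0.379  0.524 -0.763]
 [-0.922 -0.146  0.358]]
[0.53, -0.1, 0.42] -> [-0.2266  0.3516 -0.3402]
[0.46, 0.3, 0.42] -> [-0.3835  0.5026 -0.6829]
```

Emit:
step_arm:
  deltas:
    - [1,-0.025,0.039,-0.038,-8]
    - [1,-0.05,0.078,-0.076,-16]
    - [1,-0.075,0.117,-0.113,-24]
    - [1,-0.1,0.156,-0.151,-32]
    - [1,-0.126,0.195,-0.189,-40]
    - [1,-0.151,0.234,-0.227,-48]
    - [1,-0.176,0.273,-0.265,-56]
    - [1,-0.201,0.313,-0.302,-65]
    - [1,-0.227,0.352,-0.34,-65]
    - [1,-0.265,0.389,-0.42,-65]

```text
time_s: 7.58
tool_pos: [0.5223, -0.0394, 0.4196]
tool_rot: [-87.2, 67.1, -79.0]
force: [0.5, 0.8, 0.5]
grip_width: 0.0871
```

```bash
python3 -c "
from h import *
go([.47,.28,.40],rest(0,175,260),rest(0,150,150),rest(0,118,115));print(rest(0,118,104))"
```

```text
7.58 pos [ 0.5223 -0.0394  0.4196] q [-61.   -3.5  45.4  89.6  25.4  94.4  -5.8] F [0.5 0.8 0.5] w 0.08711973069020733
[[ 0.074 -0.128  0.989]
 [-0.381  0.913  0.147]
 [-0.921 -0.388  0.019]]
[0.47, 0.28, 0.4] -> [-0.1076  0.3058 -0.0051]
[0.4968 0.2309 0.26  ] -> [0.0421 0.3118 0.0116]
[0.5005 0.2062 0.15  ] -> [0.1531 0.3315 0.0095]
[0.5052 0.1745 0.115 ] -> [0.1978 0.3155 0.0089]
[0.5052 0.1745 0.104 ]
```

```bash
python3 -c "
from h import *
go(rest(0,120,400),rest(0,190,330),rest(0,175,115),rest(0,118,112))"
```

```text
7.58 pos [ 0.5223 -0.0394  0.4196] q [-61.   -3.5  45.4  89.6  25.4  94.4  -5.8] F [0.5 0.8 0.5] w 0.08711973069020733
[[ 0.074 -0.128  0.989]
 [-0.381  0.913  0.147]
 [-0.921 -0.388  0.019]]
[0.5049 0.1765 0.4   ] -> [-0.0656  0.2068  0.0142]
[0.4946 0.2458 0.33  ] -> [-0.0283  0.2986  0.0129]
[0.4968 0.2309 0.115 ] -> [0.1757 0.3681 0.0089]
[0.5052 0.1745 0.112 ] -> [0.2006 0.3167 0.0088]
```

Emit:
step_arm:
  deltas:
    - [-1,-0.016,0.052,0.004,0]
    - [-1,-0.033,0.103,0.007,0]
    - [-1,-0.05,0.155,0.011,0]
    - [-1,-0.066,0.207,0.014,0]
    - [-1,-0.047,0.255,0.013,0]
    - [-1,-0.028,0.299,0.013,0]
    - [-1,0.023,0.316,0.012,0]
    - [-1,0.074,0.334,0.011,0]
    - [-1,0.125,0.351,0.01,0]
    - [-1,0.176,0.368,0.009,0]
    - [-1,0.176,0.368,0.009,0]

```text
time_s: 8.95
tool_pos: [0.4942, 0.2267, 0.1118]
tool_rot: [-88.3, 66.9, -80.0]
force: [-0.6, -0.5, 0.3]
grip_width: 0.0004
```

```bash
python3 -c "
from h import *
go(rest(0,118,112),rest(0,117.6,106),rest(0,124.5,81.6),rest(0,126.5,54))
im,d=read_camera('scene'); cv2.imwrite('pics/s1.png',im[140:320,230:420,::-1].repeat(3,0).repeat(3,1))"
```

```text
8.95 pos [0.4942 0.2267 0.1118] q [-68.5  21.1  34.1 102.7   9.8  70.  -31.1] F [-0.6 -0.5  0.3] w 0.0003523952199905308
[[ 0.068 -0.131  0.989]
 [-0.387  0.91   0.147]
 [-0.92  -0.393  0.012]]
[0.5052 0.1745 0.112 ] -> [ 0.0208 -0.049   0.0032]
[0.5052 0.1741 0.106 ] -> [ 0.0265 -0.047   0.003 ]
[0.5042 0.181  0.0816] -> [ 0.0462 -0.031   0.0028]
[0.5039 0.1829 0.054 ] -> [ 0.0708 -0.0184  0.0024]
```

View pics/s1.png

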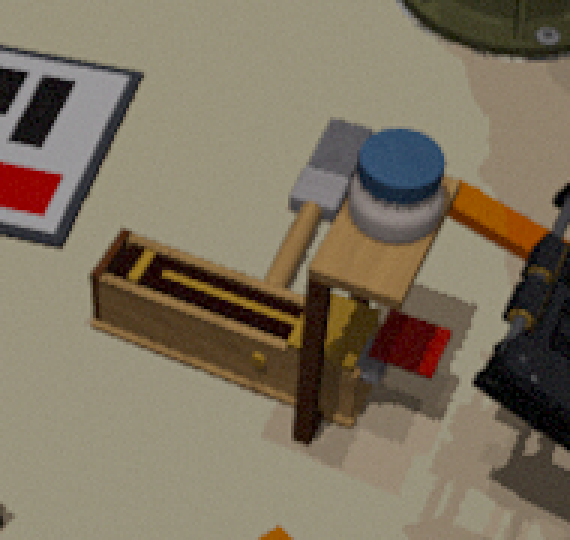

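The crop shows the bar level in the trough, the tab at (410,340) and the closed gripper leaning in from the right, clear of the shelf. Now I press.

Emit:
step_arm:
  deltas:
    - [-1,0.01,-0.025,0.002,0]
    - [-1,0.021,-0.049,0.003,0]
    - [-1,0.0265,-0.047,0.003,0]
    - [-1,0.035,-0.04,0.003,0]
    - [-1,0.035,-0.04,0.003,0]

```text
time_s: 9.62
tool_pos: [0.5077, 0.1795, 0.0972]
tool_rot: [-87.3, 67.1, -79.0]
force: [-0.1, 0.3, -0.4]
grip_width: 0.0002
```

```bash
python3 -c "
from h import *
go(rest(0,124.5,81.6),rest(0,126.5,54))"
```

```text
9.62 pos [0.5077 0.1795 0.0972] q [-65.8  20.2  35.5 106.1  10.9  65.8 -28. ] F [-0.1  0.3 -0.4] w 0.0002166286607713813
[[ 0.074 -0.13   0.989]
 [-0.382  0.912  0.149]
 [-0.921 -0.389  0.018]]
[0.5042 0.181  0.0816] -> [ 0.0136  0.0079 -0.0035]
[0.5039 0.1829 0.054 ] -> [ 0.0383  0.0204 -0.004 ]
```

```bash
python3 -c "
from h import *
a=read_camera('side')[0][190:310,210:330,::-1].repeat(3,0).repeat(3,1)
b=read_camera('scene')[0][190:310,250:400,::-1].repeat(3,0).repeat(3,1)
cv2.imwrite('pics/s2.png',np.hstack([a,b]))"
```

```text
(no output)
```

View pics/s2.png

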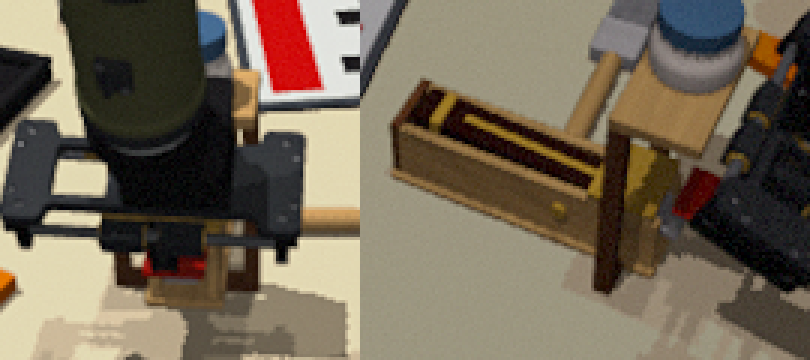

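In both crops the finger is on the red tab and the bar's far end has already risen a little, so I keep pressing.

Emit:
step_arm:
  deltas:
    - [-1,0.008,0.003,-0.001,0]
    - [-1,0.016,0.008,-0.002,0]
    - [-1,0.024,0.012,-0.003,0]
    - [-1,0.031,0.016,-0.004,0]
    - [-1,0.036,0.019,-0.004,0]
    - [-1,0.039,0.02,-0.004,0]
    - [-1,0.039,0.02,-0.004,0]

```text
time_s: 10.6
tool_pos: [0.5042, 0.1818, 0.0566]
tool_rot: [-87.5, 67.0, -79.2]
force: [-6.6, 1.4, 22.5]
grip_width: 0.001
```

```bash
python3 -c "
from h import *
go(rest(0,126.5,54))
im,d=read_camera('scene'); W=cloud('scene',d); P=(W-O)@RR*1000
k=(abs(P[...,0])<12)&(P[...,1]>-135)&(P[...,1]<15)&(P[...,2]>50)&(d>0)
Q=P[k]; print(k.sum(),np.polyfit(Q[:,1],Q[:,2],1)); 
for y in range(-130,20,20):
  q=Q[abs(Q[:,1]-y)<10]; print(y,len(q),np.percentile(q[:,2],[10,50,90]).round(1) if len(q) else '')"
```

```text
10.6 pos [0.5042 0.1818 0.0566] q [-65.2  23.4  34.6 107.7   9.5  61.6 -28.8] F [-6.6  1.4 22.5] w 0.0009855273823379564
[[ 0.073 -0.129  0.989]
 [-0.384  0.912  0.147]
 [-0.921 -0.39   0.017]]
[0.5039 0.1829 0.054 ] -> [ 0.002   0.0021 -0.0002]
587 [-0.24320122 67.53677068]
-130 35 [51.6 60.4 63.3]
-110 30 [103.5 105.5 108. ]
-90 87 [ 96.  100.5 103.6]
-70 98 [87.1 91.7 96. ]
-50 85 [79.8 82.9 86.8]
-30 95 [70.7 74.6 78.7]
-10 92 [61.9 66.5 69.9]
10 65 [55.9 58.7 62. ]
```

Depth gives a bar slope of about 0.39 and the force reads 22 N, so the cradle is at its stop. Now I back out and plan the grasp.

```bash
python3 -c "
from h import *
go(rest(0,200,235),rest(0,190,370),rest(0,-82,370),rest(0,-82,200))"
```

```text
10.65 pos [0.5042 0.1818 0.0566] q [-65.2  23.4  34.6 107.7   9.5  61.6 -28.8] F [-7.1  1.6 22. ] w 0.0005407343245666879
[[ 0.073 -0.128  0.989]
 [-0.383  0.912  0.147]
 [-0.921 -0.39   0.017]]
[0.4932 0.2557 0.235 ] -> [-0.1933 -0.0008  0.003 ]
[0.4946 0.2458 0.37  ] -> [-0.3137 -0.0626  0.0053]
[ 0.5344 -0.0233  0.37  ] -> [-0.2076 -0.3131  0.0052]
[ 0.5344 -0.0233  0.2   ] -> [-0.0511 -0.2468  0.0022]
```

Emit:
step_arm:
  deltas:
    - [-1,-0.05,0,0,0]
    - [-1,-0.1,0,0.001,0]
    - [-1,-0.15,0,0.002,0]
    - [0,-0.2,-0.01,0.003,0]
    - [1,-0.255,-0.035,0.004,0]
    - [1,-0.314,-0.062,0.005,0]
    - [1,-0.29,-0.12,0.005,0]
    - [1,-0.266,-0.175,0.005,0]
    - [1,-0.245,-0.23,0.005,0]
    - [1,-0.222,-0.285,0.005,0]
    - [1,-0.207,-0.313,0.005,0]
    - [1,-0.207,-0.313,0.005,0]

```text
time_s: 12.15
tool_pos: [0.533, -0.0276, 0.3656]
tool_rot: [-87.5, 67.2, -79.6]
force: [-0.6, 0.4, 0.1]
grip_width: 0.0817
```

```bash
python3 -c "
from h import *
go(rest(0,-82,200),rest(0,-82,88.5))
a=np.array([0,0])
im,d=read_camera('scene'); cv2.imwrite('pics/s3.png',im[120:320,200:420,::-1].repeat(3,0).repeat(3,1))
W=cloud('scene',d); P=(W-O)@RR*1000
im=im.astype(int)
dark=(im.sum(-1)<130)|((im[...,0]-im[...,2]>70))
for y in range(-115,20,10):
  k=(abs(P[...,0])<40)&(abs(P[...,1]-y)<5)&(d>0)&(abs(P[...,2]-(64.5-.40*y))<5)
  q=P[k]; print(y,len(q),q.min(0).round(1) if len(q) else '',q.max(0).round(1) if len(q) else '', np.median(q,0).round(1) if len(q) else '')"
```

```text
12.15 pos [ 0.533  -0.0276  0.3656] q [-60.4  -0.8  45.8  93.9  23.4  88.6  -7.7] F [-0.6  0.4  0.1] w 0.08173469185946833
[[ 0.07  -0.124  0.99 ]
 [-0.382  0.913  0.141]
 [-0.922 -0.388  0.017]]
[ 0.5344 -0.0233  0.2   ] -> [ 0.1511  0.068  -0.0007]
[ 0.5344 -0.0233  0.0885] -> [ 0.2538  0.1113 -0.0026]
-115 0   
-105 45 [ -12.5 -107.8  102.1] [  17.4 -100.2  109.5] [   3.5 -103.4  105.8]
-95 61 [ -14.7 -100.    98. ] [ 17.  -90.2 106.9] [  1.9 -94.9 102.3]
-85 63 [-12.9 -90.   93.8] [ 19.4 -80.2 102.3] [  3.6 -85.2  97.5]
-75 61 [-15.1 -79.9  89.8] [ 18.4 -70.1  98.9] [  2.9 -75.7  93.4]
-65 62 [-15.1 -70.   85.7] [ 17.3 -60.1  93. ] [  2.6 -65.3  89.5]
-55 57 [-13.5 -59.8  81.6] [ 18.4 -50.1  90.3] [  1.9 -54.9  85.3]
-45 55 [-15.  -49.9  77.8] [ 17.7 -40.   85.3] [  2.6 -45.1  80.7]
-35 54 [-14.7 -39.8  73.6] [ 17.  -30.1  81.4] [  1.9 -34.9  76.6]
-25 51 [-15.6 -29.9  69.6] [ 16.6 -20.1  75.6] [  2.2 -25.6  72.7]
-15 55 [-12.7 -19.8  65.8] [ 15.8 -10.1  71.9] [  2.9 -15.3  68.2]
-5 50 [-17.9  -9.9  61.6] [24.4 -0.9 68.3] [ 2.9 -5.7 63.8]
5 80 [-26.6   0.   57.6] [28.2  9.8 64.9] [ 0.6  4.4 60.1]
15 56 [-23.1  10.   53.7] [28.4 20.  62.7] [ 7.6 13.  56.8]
```

View pics/s3.png

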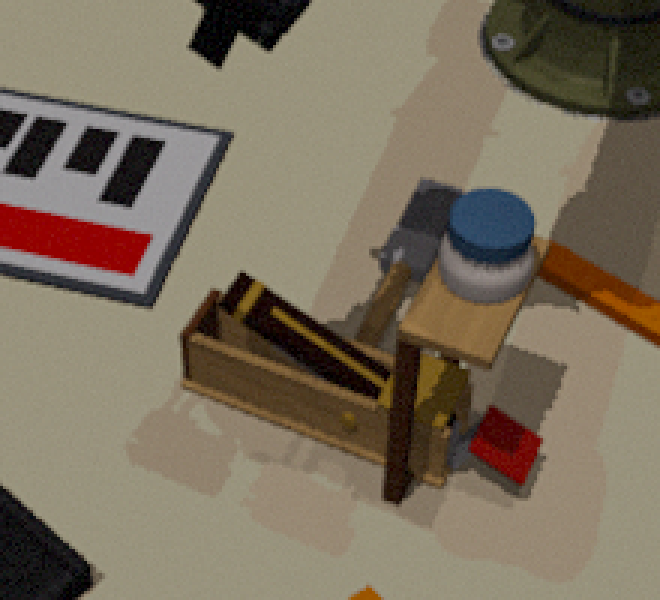

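The bar is tipped up at about 22° and clear of the lip (crop (240,285)), the cradle stays where it was left, and the pot and brush are undisturbed. I go down for the grasp.

Emit:
step_arm:
  deltas:
    - [1,0.05,0.022,0,0]
    - [1,0.1,0.045,0,0]
    - [1,0.15,0.068,0,0]
    - [1,0.2,0.09,-0.001,0]
    - [1,0.23,0.102,-0.001,0]
    - [1,0.24,0.106,-0.001,0]
    - [1,0.24,0.106,-0.001,0]

```text
time_s: 13.08
tool_pos: [0.5374, -0.0178, 0.104]
tool_rot: [-87.4, 67.1, -79.0]
force: [-0.1, -0.3, -0.2]
grip_width: 0.0871
```

```bash
python3 -c "
from h import *
go(rest(1,-82,88.5))"
```

```text
13.07 pos [ 0.5374 -0.0178  0.104 ] q [-56.4  14.8  45.7 112.9  14.7  57.7 -11.2] F [-0.1 -0.3 -0.2] w 0.0870550958445238
[[ 0.074 -0.131  0.989]
 [-0.382  0.912  0.149]
 [-0.921 -0.389  0.018]]
[ 0.5354 -0.0232  0.0885] -> [ 0.0162  0.0013 -0.0031]
```

Emit:
step_arm:
  deltas:
    - [1,0.008,0.001,-0.002,0]
    - [1,0.016,0.001,-0.003,0]
    - [1,0.016,0.001,-0.003,0]
    - [0,0.016,0.001,-0.003,0]
    - [-1,0.016,0.001,-0.003,0]
    - [-1,0.016,0.001,-0.003,0]
    - [-1,0.016,0.001,-0.003,0]
    - [-1,0.016,0.001,-0.003,0]
    - [-1,0.016,0.001,-0.003,0]
  newtons: 35

```text
time_s: 14.2
tool_pos: [0.5357, -0.0241, 0.089]
tool_rot: [-87.2, 67.1, -78.9]
force: [-0.5, 0.3, -1.0]
grip_width: 0.0352
```

Emit:
step_arm:
  deltas:
    - [-1,0,0,0,0]
    - [-1,0,0,0,0]

```text
time_s: 14.45
tool_pos: [0.5356, -0.0241, 0.089]
tool_rot: [-87.2, 67.1, -78.9]
force: [-0.7, 1.1, -0.0]
grip_width: 0.0293
```

Emit:
step_arm:
  deltas:
    - [-1,0,-0.01,0,0]
    - [-1,0,-0.025,0,0]
    - [-1,0,-0.04,0,0]
    - [-1,0,-0.055,0,0]
    - [-1,0,-0.07,0,0]
    - [-1,0,-0.085,0,0]
    - [-1,0,-0.1,0,0]
    - [-1,0,-0.1,0,0]

```text
time_s: 15.45
tool_pos: [0.5486, -0.1174, 0.1285]
tool_rot: [-87.1, 67.1, -78.9]
force: [-0.6, 0.1, -1.1]
grip_width: 0.0295
```

```bash
python3 -c "
from h import *
o,T=st(); p=(o['tool_pos']-O)@RR*1000; print(p, T.T@np.array([0,0,1]))
im,d=read_camera('scene'); cv2.imwrite('pics/s4.png',im[120:320,200:420,::-1].repeat(3,0).repeat(3,1))"
```

```text
15.45 pos [ 0.5486 -0.1174  0.1285] q [-48.9  12.8  49.3 112.1  15.5  56.2  -0.9] F [-0.6  0.1 -1.1] w 0.02949073784912473
[[ 0.075 -0.126  0.989]
 [-0.382  0.913  0.146]
 [-0.921 -0.389  0.02 ]]
[   0.35498623 -177.12213166  128.53752547] [-0.92112056 -0.38876795  0.01990987]
```

View pics/s4.png

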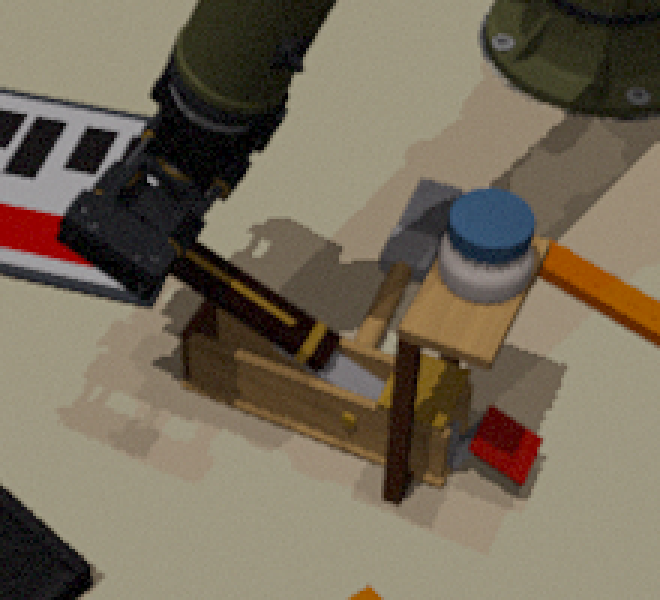

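The bar is drawn about 97 mm, its tail is clear of the cover and nothing else has moved. Gripped at mid-pad, though, the fingertips would hit the pad before the bar lay flat. I slide it back onto the cradle and regrip near the fingertips.

Emit:
step_arm:
  deltas:
    - [-1,0,0.015,0,0]
    - [-1,0,0.03,0,0]
    - [-1,0,0.045,0,0]
    - [-1,0,0.06,0,0]
    - [-1,0,0.075,0,0]
    - [-1,0,0.09,0,0]
    - [-1,0,0.097,0,0]
    - [-1,0,0.098,0,0]
    - [-1,0,0.098,0,0]

```text
time_s: 16.62
tool_pos: [0.5359, -0.0262, 0.0899]
tool_rot: [-87.2, 67.1, -78.9]
force: [-0.2, 0.1, -1.9]
grip_width: 0.0301
```

Emit:
step_arm:
  deltas:
    - [0,0,0,0,0]
    - [0,0,0,0,0]
    - [0,-0.007,0,0,0]
    - [0,-0.013,0,0,0]
    - [0,-0.013,0,0,0]
    - [-1,-0.013,0,0,0]
    - [-1,-0.013,0,0,0]
    - [-1,-0.013,0,0,0]
    - [-1,-0.013,0,0,0]
  newtons: 35

```text
time_s: 17.75
tool_pos: [0.5348, -0.021, 0.1016]
tool_rot: [-87.2, 67.1, -78.9]
force: [0.2, 0.1, -0.4]
grip_width: 0.0293
```

```bash
python3 -c "
from h import *
o,T=st(); print((o['tool_pos']-O)@RR*1000)
im,d=read_camera('scene'); W=cloud('scene',d); P=(W-O)@RR*1000
for y in range(-115,20,10):
  k=(abs(P[...,0])<14)&(abs(P[...,1]-y)<5)&(d>0)&(P[...,2]>45)&(P[...,2]<115)
  q=P[k]; print(y,len(q),np.median(q,0).round(1) if len(q) else '')
cv2.imwrite('pics/s5.png',im[120:320,200:420,::-1].repeat(3,0).repeat(3,1))"
```

```text
17.75 pos [ 0.5348 -0.021   0.1016] q [-56.3  14.6  45.9 113.5  14.9  57.3 -11.3] F [ 0.2  0.1 -0.4] w 0.02929102675369838
[[ 0.075 -0.129  0.989]
 [-0.381  0.912  0.148]
 [-0.921 -0.388  0.019]]
[  0.72859618 -79.81044544 101.62204492]
-115 0 
-105 0 
-95 0 
-85 0 
-75 0 
-65 0 
-55 0 
-45 20 [  1.6 -42.   79.4]
-35 52 [  0.5 -35.3  76.2]
-25 50 [  1.5 -25.   72.4]
-15 48 [  0.8 -15.4  68.9]
-5 49 [-0.9 -5.  63.5]
5 49 [ 0.3  5.1 59.5]
15 28 [ 2.4 12.8 56.8]
```

View pics/s5.png

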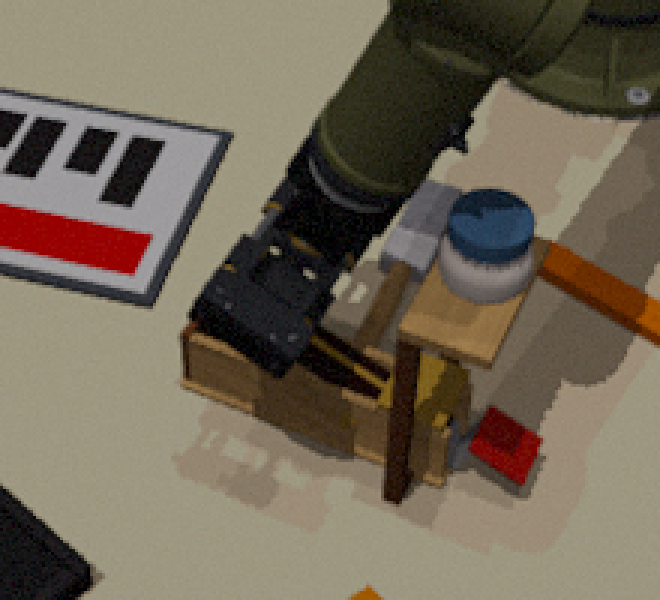

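The bar was regripped with the cradle still down, and the pot and brush are unmoved. I draw it out again and lift.

Emit:
step_arm:
  deltas:
    - [-1,0,-0.01,0,0]
    - [-1,0,-0.025,0,0]
    - [-1,0,-0.04,0,0]
    - [-1,0,-0.055,0,0]
    - [-1,0,-0.07,0,0]
    - [-1,0,-0.085,0,0]
    - [-1,0,-0.1,0,0]
    - [-1,-0.018,-0.108,0,0]
    - [-1,-0.046,-0.12,0,0]
    - [-1,-0.074,-0.131,0,0]
    - [-1,-0.1,-0.142,0.001,0]
    - [-1,-0.1,-0.142,0.001,0]

```text
time_s: 19.3
tool_pos: [0.548, -0.1132, 0.251]
tool_rot: [-86.6, 67.1, -78.4]
force: [0.2, -0.2, -2.6]
grip_width: 0.0297
```

```bash
cat >> h.py <<'E'
def sidebar(n,Y=None):
    "red-free: points near gripped bar in tool frame"
    o,T=st(); im,d=read_camera(n); W=cloud(n,d); return o,T,im,d,(W-o["tool_pos"])@T*1000
E
python3 -c "
from h import *
o,T,im,d,Q=sidebar('scene')
k=(d>0)&(abs(Q[...,2])<13)&(Q[...,1]>20)&(Q[...,1]<200)&(Q[...,0]>-30)&(Q[...,0]<60)
q=Q[k]
for y in range(20,200,20):
  a=q[abs(q[:,1]-y)<8]; print(y,len(a),np.percentile(a,[5,50,95],axis=0)[:,0].round(1) if len(a) else '')
cv2.imwrite('pics/s6.png',im[120:320,200:420,::-1].repeat(3,0).repeat(3,1))"
```

```text
19.3 pos [ 0.548  -0.1132  0.251 ] q [-53.1   3.2  50.1 104.3  21.3  71.4  -1.3] F [ 0.2 -0.2 -2.6] w 0.029702212908731627
[[ 0.078 -0.127  0.989]
 [-0.38   0.913  0.148]
 [-0.921 -0.388  0.023]]
20 22 [4.6 6.1 8.5]
40 78 [4.1 5.8 7.8]
60 78 [3.9 6.  7.9]
80 83 [4.7 6.4 9.1]
100 83 [4.  6.6 9. ]
120 84 [4.2 6.4 8.7]
140 93 [ 5.1  6.8 15.4]
160 45 [5.1 7.2 8.9]
180 0
```

View pics/s6.png

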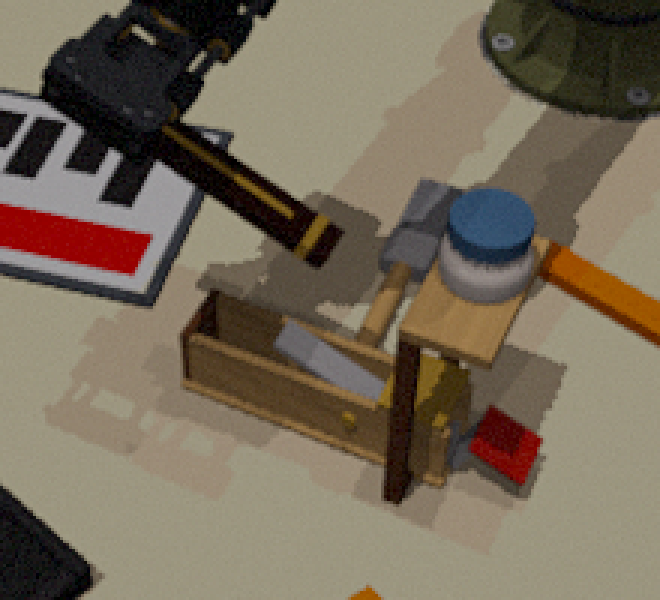

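The lifted bar is held square in the fingertips and everything else is undisturbed. I work out the carry to the band next.

```bash
python3 -c "
from h import *
go([.5378,-.349,.25],[.5378,-.349,.14],[.5378,-.349,.095])"
```

```text
19.35 pos [ 0.547  -0.1129  0.2493] q [-53.1   3.2  50.1 104.4  21.3  71.4  -1.3] F [-0.1  0.2 -2.6] w 0.029935451490477487
[[ 0.076 -0.128  0.989]
 [-0.381  0.913  0.147]
 [-0.922 -0.388  0.02 ]]
[0.5378, -0.349, 0.25] -> [ 0.0886 -0.2146 -0.0439]
[0.5378, -0.349, 0.14] -> [ 0.19   -0.172  -0.0461]
[0.5378, -0.349, 0.095] -> [ 0.2314 -0.1545 -0.047 ]
```

Emit:
step_arm:
  deltas:
    - [-1,0.015,-0.036,-0.007,-2]
    - [-1,0.03,-0.072,-0.015,-4]
    - [-1,0.044,-0.107,-0.022,-6]
    - [-1,0.059,-0.143,-0.029,-8]
    - [-1,0.074,-0.179,-0.037,-10]
    - [-1,0.089,-0.215,-0.044,-11]
    - [-1,0.122,-0.201,-0.044,-11]
    - [-1,0.156,-0.187,-0.045,-11]
    - [-1,0.19,-0.172,-0.046,-11]
    - [-1,0.19,-0.172,-0.046,-11]
    - [-1,0.19,-0.172,-0.046,-11]

```text
time_s: 20.72
tool_pos: [0.5378, -0.3493, 0.1406]
tool_rot: [-98.2, 67.1, -78.9]
force: [0.6, -0.4, -0.9]
grip_width: 0.0297
```

```bash
python3 -c "
from h import *
o,T,im,d,Q=sidebar('scene')
k=(d>0)&(abs(Q[...,2])<25)&(Q[...,1]>20)&(Q[...,1]<220)&(Q[...,0]>-30)&(Q[...,0]<20)
q=Q[k]
for y in range(20,220,20):
  a=q[abs(q[:,1]-y)<8]; print(y,len(a),np.percentile(a,[5,50,95],axis=0)[:,[0,2]].round(1).tolist() if len(a) else '')
print(q[:,1].max())
for p in ([.5378,-.349,.095],[.5378,-.349,.06],[.5378,-.349,.028]): print(p,(T.T@(np.array(p)-o['tool_pos'])).round(4))"
```

```text
20.73 pos [ 0.5378 -0.3493  0.1406] q [-27.7  19.   56.1 107.2   3.6  48.1  42.2] F [ 0.6 -0.4 -0.9] w 0.029696264936033504
[[ 0.075 -0.315  0.946]
 [-0.382  0.867  0.319]
 [-0.921 -0.386 -0.056]]
20 29 [[3.8, -8.4], [8.1, 10.1], [17.2, 16.2]]
40 89 [[3.2, -11.3], [7.1, 6.7], [17.1, 17.0]]
60 89 [[4.2, -12.6], [7.4, 6.6], [16.4, 17.4]]
80 86 [[4.9, -11.0], [7.5, 5.6], [17.5, 16.2]]
100 82 [[5.6, -12.6], [8.2, 5.0], [16.4, 16.5]]
120 83 [[4.9, -12.7], [8.6, 5.6], [17.8, 15.5]]
140 84 [[5.8, -13.0], [8.9, 3.8], [17.6, 15.8]]
160 44 [[6.1, -12.5], [9.1, 4.4], [17.2, 15.3]]
180 0 
200 0 
159.76119905365132
[0.5378, -0.349, 0.095] [0.0419 0.0178 0.0026]
[0.5378, -0.349, 0.06] [0.0741 0.0313 0.0046]
[0.5378, -0.349, 0.028] [0.1036 0.0437 0.0063]
```

Emit:
step_arm:
  deltas:
    - [-1,0.013,0.01,0.001,0]
    - [-1,0.027,0.017,0.002,0]
    - [-1,0.04,0.022,0.003,0]
    - [-1,0.048,0.026,0.003,0]
    - [-1,0.056,0.029,0.004,0]
    - [-1,0.064,0.033,0.004,0]
    - [-1,0.072,0.036,0.005,0]
    - [-1,0.072,0.036,0.005,0]
  newtons: 15

```text
time_s: 21.78
tool_pos: [0.536, -0.3427, 0.0585]
tool_rot: [-98.4, 67.2, -79.1]
force: [0.1, -0.1, -0.3]
grip_width: 0.0301
```

```bash
python3 -c "
from h import *
go([.5362,-.3443,.04],[.5362,-.3443,.028])"
```

```text
21.77 pos [ 0.536  -0.3427  0.0585] q [-23.8  25.5  51.6 111.1  -1.3  39.3  42.9] F [ 0.1 -0.1 -0.3] w 0.030085440038915855
[[ 0.074 -0.316  0.946]
 [-0.381  0.868  0.319]
 [-0.922 -0.384 -0.056]]
[0.5362, -0.3443, 0.04] -> [0.0177 0.0057 0.0007]
[0.5362, -0.3443, 0.028] -> [0.0287 0.0103 0.0014]
```

Emit:
step_arm:
  deltas:
    - [-1,0.006,0.002,0,0]
    - [-1,0.012,0.004,0,0]
    - [-1,0.018,0.006,0.001,0]
    - [-1,0.023,0.008,0.001,0]
    - [-1,0.027,0.01,0.001,0]
    - [-1,0.027,0.01,0.001,0]

```text
time_s: 22.52
tool_pos: [0.536, -0.3442, 0.0301]
tool_rot: [-98.3, 67.2, -79.0]
force: [-0.2, 1.2, -0.7]
grip_width: 0.0297
```

```bash
cat >> h.py <<'E'
C=np.array([.5164,-.2875,.006]); RB=Ro.from_euler("z",18.7,degrees=True).as_matrix()
def barcheck(tag):
    for n in("scene","side"):
        im,d=read_camera(n); W=(cloud(n,d)-C)@RB*1000; i=im.astype(int)
        red=(i[...,0]>100)&(i[...,1]<45)&(i[...,2]<60)
        k=(d>0)&~red&(abs(W[...,0])<35)&(abs(W[...,1])<160)&(W[...,2]>9)&(W[...,2]<32); q=W[k]
        c,s,a=cv2.minAreaRect(q[:,:2].astype(np.float32)); print(n,len(q),"centre",np.round(c,1),np.round(s,1),round(a,1))
        for y in range(-110,120,20):
            t=q[abs(q[:,1]-y)<8]
            if len(t): print(y,len(t),t[:,0].min().round(1),t[:,0].max().round(1),"z",np.median(t[:,2]).round(1))
        cv2.imwrite(f"pics/{tag}_{n}.png",(im[120:300,140:360,::-1] if n=="scene" else im[150:290,220:400,::-1]).repeat(3,0).repeat(3,1))
E
python3 -c "
from h import *
st(); barcheck('f1')"
```

```text
22.52 pos [ 0.536  -0.3442  0.0301] q [-21.7  28.   49.5 111.9  -3.3  36.2  43.5] F [-0.2  1.2 -0.7] w 0.02974165661510592
[[ 0.074 -0.316  0.946]
 [-0.381  0.868  0.319]
 [-0.922 -0.384 -0.056]]
scene 531 centre [ 2.3 32.1] [130.3  35.9] 89.1
-30 30 -13.4 18.4 z 17.0
-10 70 -13.6 18.2 z 17.6
10 68 -15.9 17.0 z 17.7
30 69 -14.4 17.7 z 16.5
50 63 -13.6 17.2 z 16.8
70 73 -14.1 18.0 z 16.2
90 69 -13.2 18.1 z 15.4
side 364 centre [1.7 4.4] [191.1  48. ] 86.2
-90 12 -11.4 8.6 z 18.4
-70 23 -16.5 10.3 z 18.6
-50 62 -26.4 22.4 z 18.4
-30 26 -16.0 12.4 z 17.2
-10 25 -16.6 11.0 z 17.5
10 30 -16.0 13.2 z 17.1
30 28 -16.5 12.9 z 15.5
50 28 -15.4 12.7 z 15.5
70 30 -16.6 12.6 z 15.7
90 37 -15.5 12.6 z 14.8
```

View pics/f1_scene.png

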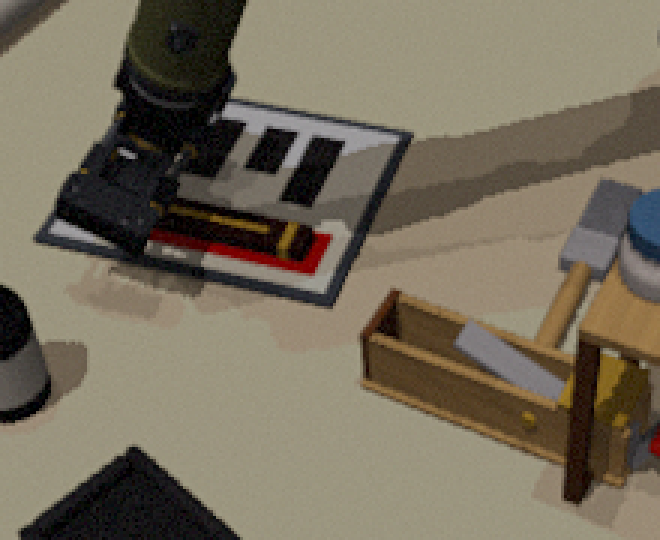

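The bar lies along the band, flat within about 3 mm over its length and centred within about 2–3 mm. I release it and withdraw.

Emit:
step_arm:
  deltas:
    - [-0.25,0,0,0,0]
    - [-0.1,0,0,0,0]
    - [0,0,0,0,0]
    - [0,-0.009,-0.004,-0.001,0]
    - [0,-0.028,-0.012,-0.002,0]
    - [0,-0.065,-0.027,-0.004,0]
    - [0,-0.11,-0.046,-0.007,0]
    - [0,-0.16,-0.067,-0.01,0]
    - [0,-0.21,-0.1,-0.013,0]
    - [0,-0.24,-0.15,-0.016,0]
    - [0,-0.24,-0.15,-0.016,0]

```text
time_s: 24.0
tool_pos: [0.5509, -0.3926, 0.3161]
tool_rot: [-97.2, 66.8, -78.2]
force: [-1.0, 0.8, -1.0]
grip_width: 0.0435
```

```bash
python3 -c "
from h import *
st(); barcheck('f2')"
```

```text
24.0 pos [ 0.5509 -0.3926  0.3161] q [-27.1  14.1  60.5  90.8   5.1  66.2  48.5] F [-1.   0.8 -1. ] w 0.043546548746042704
[[ 0.08  -0.309  0.948]
 [-0.386  0.867  0.315]
 [-0.919 -0.391 -0.05 ]]
scene 736 centre [2.2 1.3] [191.7  35.9] 89.7
-90 40 -12.4 17.0 z 15.2
-70 61 -12.4 19.6 z 15.1
-50 59 -15.1 18.2 z 14.9
-30 62 -16.0 19.1 z 14.9
-10 58 -13.9 17.3 z 15.2
10 60 -14.4 17.9 z 14.8
30 60 -14.1 17.4 z 15.2
50 63 -14.9 17.6 z 14.9
70 66 -15.3 20.6 z 15.1
90 66 -14.6 17.5 z 14.6
side 303 centre [-2.3  3.3] [ 30.6 192.8] 0.3
-90 12 -15.1 11.4 z 13.5
-70 19 -16.1 13.3 z 14.5
-50 23 -15.6 12.4 z 13.9
-30 21 -14.3 12.2 z 13.7
-10 25 -16.0 11.5 z 14.2
10 22 -14.8 11.4 z 13.7
30 29 -17.8 12.3 z 14.1
50 31 -16.3 12.6 z 14.7
70 30 -17.6 12.6 z 13.6
90 34 -15.5 12.3 z 13.9
```

View pics/f2_scene.png

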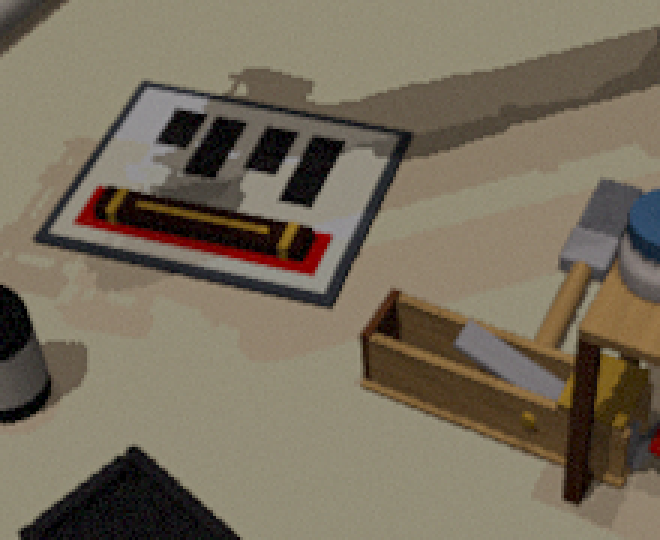

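The bar lies flat on the band, centred within about 3 mm and parallel within about 0.5°. The gripper is clear, so I hand the job in.

```bash
python3 -c "
from cell import env; print(env.sign_off())"
```

```text
the job is handed in; nothing more can be done
None
```

The bar is lying flat along the red band, released, and I handed the job in at about 24 s of the 59 s allowed. No verdict was reported.

**How it was done**
- **Leaning the tool:** the move command cannot tilt the tool. I got a 23° lean, short of the suggested 30–40°, by repeatedly asking the arm for poses just out of reach. The tool kept the lean from there on.
- **Pressing the tab:** I pressed it to its stop. The force read 22 N, and the bar's slope of about 0.39 matches a fully tipped cradle.
- **Drawing the bar out:** I drew it out about 97 mm, then slid it back onto the cradle once. Held at mid-pad, the fingertips would have hit the felt before the bar lay flat. I regripped it nearer the fingertips, drew it out again and lifted it.
- **Setting it down:** I lowered it tail first onto the band, let it level itself in the grip, then opened and backed off.

**Last checks**
- **Across the band:** the scene camera put the bar +2.2 mm off centre and the side camera −2.3 mm. They disagree by 4.5 mm, but both are well inside 15 mm.
- **Along the band:** +1.3 mm (scene) and +3.3 mm (side), against a limit of 25 mm.
- **Angle and flatness:** parallel within about 0.5°. The top is level at about 14–15 mm above the sheet, as it should be for a bar 15 mm thick.
- **Other objects:** the pot, brush, inkstone and bottle looked undisturbed in the pictures, but I did not measure them again at the end.

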